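Return four mixed-up gauges to their own wooden nests

ROBOT

A 6-joint arm with a two-finger parallel gripper is mounted at the origin on a cart in front of the work surface, level with it; the furniture and walls round the work are solid. World frame = base frame: x ahead of the robot, y to its left, z up, the work surface at z = 0. Lengths are in m, angles in rad, forces in N, time in s.
With the tool pointing down it reaches from about 0.325 to 0.9 m from the base axis. Payload 6.1 kg.
Tool frame: the origin (TCP) lies at the very end of the fingers, on their centre line; the grasp point (between the pads) lies 19 mm behind it (env.pinch_z is the distance from the TCP to the grasp point, in m); y points along the fingers, x is the direction in which the jaws open and shut, and the axes are right-handed (so a half turn about y gives the same grasp; the last joint's range is limited). The gripper opens to 87 mm and grips with 3 to 60 N. Pads are 19 mm wide; open, the fingers measure 117 mm over their backs; the gripper's body (75 mm by 190 mm) begins 51 mm behind the grasp point.
Start: joints at [-1.448, 0.22, 1.526, -0, 1.395, -0.126], TCP at [0.154, -0.606, 0.223] pointing down, gripper open.
Joint ranges: [-2.98, 2.98], [-0.91, 2.08], [0.09, 2.57], [-1.24, 4.39], [0.2, 2.65], [-2.68, 2.68]. Speed limits (rad/s): [2.57, 2.57, 3.01, 3.14, 3.14, 3.14].

INTERFACE

Orientations are given as a 3x3 rotation matrix whose columns are the frame's x, y, z axes.
In Python, from plant import env gives the robot as it stands.
- The arm moves only by the tool move_arm, never from a script. Its argument "series" is a list of rows, each an object of numbers: "ax", "ay", "az": the turn, a rotation vector about the world's x, y, z in rad; "tx", "ty", "tz": the shift along the world's x, y, z in m; "grip": the closure, from 0 (fully open) to 1 (shut). A call has 1 to 20 rows; each row is the pose to reach, as a shift and turn from the pose commanded when the call began; what a row does not reach only later rows make up. A row lasts 1/8 s, in which the tool goes at most 62.5 mm and 10.7 degrees, less where a joint would pass 70% of its speed; a pose out of reach is approached as far as the arm can. A call with a gripper value outside its range is refused whole. The fingers move at their own pace and stop on an object; the grip force is fixed at half the most. Time passes only in rows, so rows that repeat a pose let the fingers close. It gives the time, the measured TCP pose, the force and the opening at its end, in the units of the state.
- env.get_state(): the state, without advancing time (a new reading comes with each control period).
- env.get_image(name): name is "scene" or "top" or "wrist"; returns a dict with "color" (384x512x3 uint8, red, green, blue), "z_map" (384x512 float32, m along the optical axis (not along the pixel's ray), 0 where there is no reading), "fov_y" (degrees; the focal length in pixels is half the picture's height over the tangent of half this angle, whatever the lens; pixels are square), "cx", "cy" (the principal point, pixels), "rvec" (rotation vector, rad) and "tvec" (3), from world to camera coordinates, as OpenCV has them. Camera axes: x right, y down, z forward; pixel columns grow to the right and rows downward; lengths in m; the calibration is good to about 2 mm. A picture is of the moment at which its call begins.
- env.job_done(): hands the job in, once; it reports no verdict.
The state is a dict: "t": time; "q": joint angles; "joint_velocities": joint speeds; "tau": joint torques, N m; "ee_pos": TCP position; "tcp_rot": TCP orientation; "wrist_force": force on the tool from outside, world axes, zero at the start; "moment": the same for the moment, N m; "opening": finger opening in m.
Only numpy, scipy, OpenCV 4.12 (cv2) and the standard library are available. Lean on these libraries where they do the work, as an engineer would, in place of code of your own. Each camera call takes 0.05 s, during which the arm holds its last target. There are 200 camera calls.

TASK

The ring gauge, the plug gauge, the turned shaft and the V-block were put down on each other's wooden nests. Swap them round (the bare granite will do as a place to park one meanwhile) until each one lies fully home in the pocket cut for its own shape and size, the V-block with its V upward as it is now. Leave the small black touch probe that stands among them where it is.

Things in the scene. Friction and masses are not known exactly. Their poses are not given: they have to be found in the camera images.
- ring_gauge: ring gauge: plain bright steel ring, outside diameter 50 mm, bore 18 mm, 18 mm high, lying flat; starts on top of the plug nest or the shaft nest. Origin: centre of its underside, z up along its axis. Grasp it across the outside.
- plug_gauge: plug gauge: bright steel rod with a red band near one end, 105 mm long along its y, 18 mm thick, lying on its side; starts on top of the ring nest or the V-block nest. Origin: middle of its underside, z up. Grasp it across its x at the middle. It does not roll.
- turned_shaft: turned shaft: plain bright steel stepped shaft without a red band, 120 mm long along its y, 25 mm thick at the middle, lying on its side; starts on top of the ring nest or the V-block nest. Origin: middle of its underside (12.5 mm below its axis), z up. Grasp it across its x at the middle. It does not roll.
- v_block: hardened steel V-block, 35 mm along x, 60 mm along y, 40 mm high, the V groove open to the top and running along x; starts on top of the plug nest or the shaft nest, about square across it. Origin: centre of its underside, z up. Grasp it across its x (35 mm, the flat flanks), at the middle.
- ring_nest: fixed light wooden nest, 84 x 84 mm, 18 mm high, with a round pocket 56 mm wide for the ring gauge. All four nests: origin at the centre of the underside, z up; pocket in the middle, 7 mm deep (floor 11 mm above the table, top face at 18 mm), its mouth chamfered by 2.5 mm all round, dark felt on its floor, a thumb notch 20 mm wide and 8 mm long, as deep as the pocket, at its +x and -x sides.
- plug_nest: fixed light wooden nest, 58 x 140 mm, 18 mm high, with one narrow pocket 24 x 111 mm (x by y), 7 mm deep, for the plug gauge, which lies in it either way round.
- shaft_nest: fixed light wooden nest, 65 x 152 mm, 18 mm high, with one long pocket 31 x 126 mm (x by y), 7 mm deep, for the turned shaft, which lies in it either way round.
- vblock_nest: fixed light wooden nest, 74 x 94 mm, 18 mm high, with one rectangular pocket 41 x 66 mm (x by y), 7 mm deep, for the V-block, which stands in it either way round.
- touch_probe: touch probe module: small black round body with an orange band, 31 mm across, 40 mm high, standing loose; not to be moved. Origin: centre of its underside. (Free spot: the bare granite before the vice's perforated plate, x 0.39 to 0.45, y 0.02 to 0.20, is always clear. On that plate, x 0.47 to 0.73, y 0.0 to 0.37, a vice and a red clamp lever stand up to 0.18 m high.)
There are look-alikes about, which are no part of the job. What is shaped like the v_block but blue or pink is not meant.

How it is judged:
At the end, for the whole second after the job is handed in: Each of the four lies at rest in its own nest's pocket: within 8 mm of the nest's centre, underside 8.5 to 13.5 mm above the nest's underside (pocket floor 11, top face 18), level within 0.1 rad, right side up; the touch probe stands upright within 15 mm of its start (horizontal distance between ring_gauge and ring_nest below 0.008 m and z of ring_gauge in the frame of ring_nest between 0.0085 and 0.0135 m and angle between each of ring_gauge, plug_gauge, turned_shaft, v_block's own z axis and vertical below 0.1 rad and linear speed of each of ring_gauge, plug_gauge, turned_shaft, v_block below 0.02 m/s and angular speed of each of ring_gauge, plug_gauge, turned_shaft, v_block below 0.2 rad/s and horizontal distance between plug_gauge and plug_nest below 0.008 m and z of plug_gauge in the frame of plug_nest between 0.0085 and 0.0135 m and horizontal distance between turned_shaft and shaft_nest below 0.008 m and z of turned_shaft in the frame of shaft_nest between 0.0085 and 0.0135 m and horizontal distance between v_block and vblock_nest below 0.008 m and z of v_block in the frame of vblock_nest between 0.0085 and 0.0135 m and distance of touch_probe from where it was at the start of the episode below 0.015 m and angle between touch_probe's own z axis and vertical below 0.2 rad).
It fails at once if the touch probe is shoved by more than 15 mm or tipped (distance of touch_probe from where it was at the start of the episode above 0.015 m or angle between touch_probe's own z axis and vertical above 0.3 rad).
It also fails if it takes over 136 s, if anything falls off the work surface, if the arm or the gripper's body presses on something with over 40 N, if the wrist force passes 120 N, or if a joint passes its speed limit or range.

## Working session

There is one attempt and no reset: what is moved stays moved. The work goes in short steps, Python scripts to look and compute and a tool call to move; the robot and the scene stay as the last step left them, time stands still between calls to the robot, and variables do not carry over. Pictures are saved under pics/ and viewed, about 12 in all and at most 16, crops included, and the job is handed in when it is done.

Besides the shell and the picture viewer there is one more tool, called after ">>>" as name(argument=value, ...) on one line, values as JSON. move_arm: Moves the arm, as the interface text tells. Its arguments: {"type":"object","properties":{"series":{"type":"array"}},"required":["series"]}

```bash
mkdir -p pics; cat > h.py <<'E'
import numpy as np, cv2
from plant import env
def cap(n):
    im=env.get_image(n); np.savez(f'{n}.npz',**im); return im
def load(n): 
    d=np.load(f'{n}.npz'); return {k:d[k] for k in d}
def cam(im):
    h=im['color'].shape[0]; f=h/2/np.tan(np.radians(float(im['fov_y']))/2)
    R=cv2.Rodrigues(np.array(im['rvec'],float).reshape(3,1))[0]; t=np.array(im['tvec'],float).reshape(3)
    return f,float(im['cx']),float(im['cy']),R,t
def ray(im,uv,z):
    f,cx,cy,R,t=cam(im); uv=np.atleast_2d(uv).astype(float)
    d=np.c_[(uv[:,0]-cx)/f,(uv[:,1]-cy)/f,np.ones(len(uv))]@R; c=-R.T@t
    return c+d*((z-c[2])/d[:,2])[:,None]
def cloud(im):
    f,cx,cy,R,t=cam(im); z=im['z_map']; v,u=np.indices(z.shape)
    p=np.stack([(u-cx)/f*z,(v-cy)/f*z,z],-1)
    w=(p-t)@R; w[z==0]=np.nan; return w
def save(im,name,box=None,s=1):
    c=im['color']
    if box: c=c[box[1]:box[3],box[0]:box[2]]
    c=cv2.resize(c,None,fx=s,fy=s,interpolation=cv2.INTER_CUBIC)
    cv2.imwrite(f'pics/{name}.png',c[...,::-1])
E
python3 - <<'E'
from h import *
for n in ('top','scene'):
    im=cap(n); save(im,n+'0',s=1.5); print(n,im['fov_y'],-cam(im)[3].T@cam(im)[4])
s=env.get_state(); print(s['tcp_rot'],s['opening'],s['wrist_force'],env.pinch_z)
E
```

```text
top 47.43323728663232 [0.34707453 0.06674107 1.36586756]
scene 45.792267714423204 [ 0.07720579 -1.03576757  0.83740789]
[[ 2.46245284e-01 -2.38537984e-04  9.69207513e-01]
 [-9.69205897e-01  1.78188712e-03  2.46245312e-01]
 [-1.78575724e-03 -9.99998384e-01  2.07588878e-04]] 0.08728354029849734 [1.08707599 0.56466461 0.11288453] 0.0187
```

View pics/top0.png

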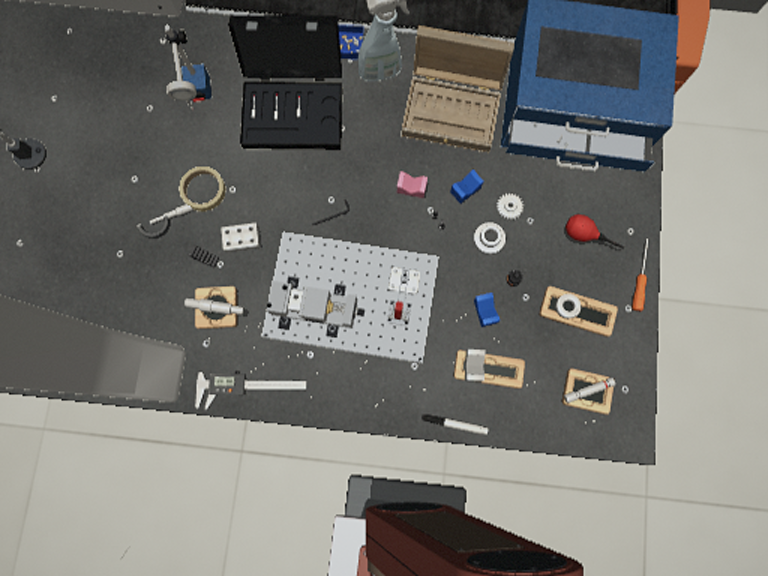

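View pics/scene0.png

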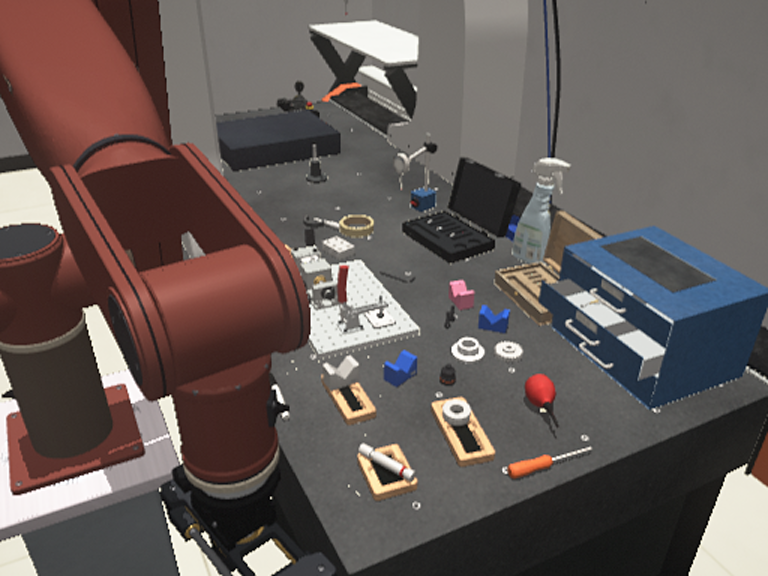

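The top view shows four nests (pixels in the 1.5x picture):
- Left (215,307): turned shaft lying on the ring nest.
- (578,310): ring on the longer nest.
- (489,368): grey V-block on the narrower nest.
- (589,391): rod with a red band on the V-block nest.

Look-alikes:
- Ring gauge: white flanged ring (489,237), white gear (510,206), tan ring (201,188).
- V-block: blue blocks (467,186) and (486,310), pink block (412,184).
- Plug and shaft: pen (460,425), screwdriver (640,280).

The touch probe is at (514,278).

```bash
python3 - <<'E'
from h import *
im=load('top'); save(im,'crop0',(290,170,440,285),5)
w=cloud(im); hsv=cv2.cvtColor(im['color'],cv2.COLOR_RGB2HSV)
def rects(mask,z,mn=40):
    cs,_=cv2.findContours(mask.astype(np.uint8),cv2.RETR_EXTERNAL,cv2.CHAIN_APPROX_NONE)
    for c in cs:
        if cv2.contourArea(c)<mn: continue
        p=ray(im,c[:,0,:],z)[:,:2]; r=cv2.minAreaRect((p*1000).astype(np.float32))
        print(c[:,0].mean(0).round(),np.round(r[0],1),np.round(r[1],1),round(r[2],1))
wood=(hsv[...,0]>10)&(hsv[...,0]<25)&(hsv[...,1]>70)&(hsv[...,2]>120)
wood[:165]=0
wood=cv2.morphologyEx(wood.astype(np.uint8),cv2.MORPH_CLOSE,np.ones((5,5)))
print('wood');rects(wood,.018,150)
tall=(w[...,2]>.024)&(w[...,2]<.09); tall[:165]=0; tall[:,:120]=0; tall[:,290:]=tall[:,290:]
print('tall');rects(tall,.035,25)
E
```

```text
wood
[394. 268.] [ 420.3 -331.8] [ 48.2 103.8] 21.1
[388. 252.] [ 475.7 -312.6] [42.2 93.7] 24.8
[336. 247.] [ 468.5 -149.4] [81.9 59.6] 87.5
[142. 213.] [511.8 454. ] [37.7 82.5] 6.2
[386. 207.] [ 610.  -296.6] [151.7  66.8] 78.6
[145. 195.] [558.7 461.5] [38.2 83.1] 6.2
tall
[393. 259.] [ 449.  -321.3] [ 17.4 107.3] 26.3
[316. 243.] [473.1 -88.9] [61.2 39.6] 4.9
[121. 240.] [419.9 499.7] [57.5  9.1] 10.1
[326. 211.] [ 574.1 -109.7] [26.2 37.6] 20.3
[142. 204.] [534.6 454.9] [123.2  24.3] 85.6
[378. 204.] [ 614.9 -269.6] [47.2 50. ] 49.9
[323. 200.] [606.3 -98. ] [28.8 37.4] 20.3
[209. 204.] [556.4 247. ] [200.4 110. ] 87.2
[343. 184.] [ 665.2 -157.4] [25.5 24.5] 17.9
[267. 189.] [620.9  77.9] [50.6 73.1] 82.6
[130. 168.] [643.5 509.8] [31.  22.4] 69.7
```

View pics/crop0.png

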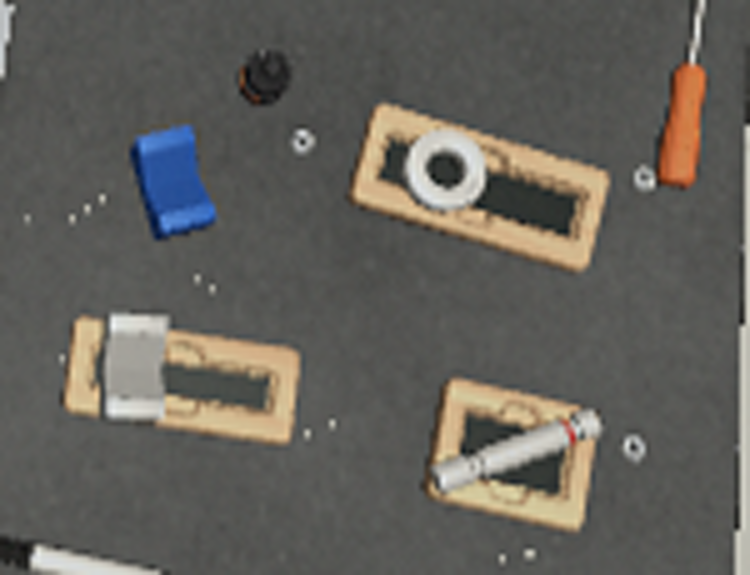

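The crop confirms the choice: ring, grey V-block and red-banded plug gauge, with the probe top left of the crop. Next I move over the right-hand group for wrist views.

>>> move_arm(series=[{"tx": 0.33,"ty": 0.38,"tz": 0.15},{"tx": 0.33,"ty": 0.38,"tz": 0.15},{"tx": 0.33,"ty": 0.38,"tz": 0.15},{"tx": 0.33,"ty": 0.38,"tz": 0.15},{"tx": 0.33,"ty": 0.38,"tz": 0.15},{"tx": 0.33,"ty": 0.38,"tz": 0.15},{"tx": 0.33,"ty": 0.38,"tz": 0.15},{"tx": 0.33,"ty": 0.38,"tz": 0.15},{"tx": 0.33,"ty": 0.38,"tz": 0.15},{"tx": 0.33,"ty": 0.38,"tz": 0.15},{"tx": 0.33,"ty": 0.38,"tz": 0.15},{"tx": 0.33,"ty": 0.38,"tz": 0.15},{"tx": 0.33,"ty": 0.38,"tz": 0.15}])

```text
invalid input at $.series[0]: expected keys ax, ay, az, tx, ty, tz, grip
```

```bash
python3 - <<'E'
from h import *
im=cap('wrist'); save(im,'w1',s=1.5); s=env.get_state()
print(im['fov_y'],-cam(im)[3].T@cam(im)[4],cam(im)[3][2],s['t'],s['ee_pos'],s['tcp_rot'].round(3) if hasattr(s['tcp_rot'],'round') else s['tcp_rot'])
E
```

```text
69.7862356403817 [ 0.22512738 -0.58688978  0.38329244] [-0.2623639  -0.06448328 -0.96281207] 0.15 [ 0.15383172 -0.60526473  0.22168196] [[ 0.246 -0.     0.969]
 [-0.969  0.002  0.246]
 [-0.002 -1.     0.   ]]
```

View pics/w1.png

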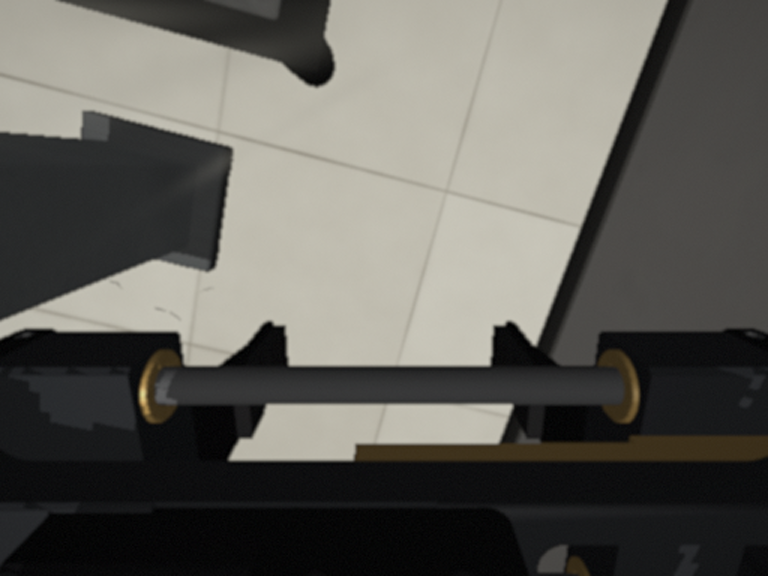

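>>> move_arm(series=[{"ax": 0,"ay": 0,"az": 0,"tx": 0.28,"ty": 0.35,"tz": 0.12,"grip": 0},{"ax": 0,"ay": 0,"az": 0,"tx": 0.28,"ty": 0.35,"tz": 0.12,"grip": 0},{"ax": 0,"ay": 0,"az": 0,"tx": 0.28,"ty": 0.35,"tz": 0.12,"grip": 0},{"ax": 0,"ay": 0,"az": 0,"tx": 0.28,"ty": 0.35,"tz": 0.12,"grip": 0},{"ax": 0,"ay": 0,"az": 0,"tx": 0.28,"ty": 0.35,"tz": 0.12,"grip": 0},{"ax": 0,"ay": 0,"az": 0,"tx": 0.28,"ty": 0.35,"tz": 0.12,"grip": 0},{"ax": 0,"ay": 0,"az": 0,"tx": 0.28,"ty": 0.35,"tz": 0.12,"grip": 0},{"ax": 0,"ay": 0,"az": 0,"tx": 0.28,"ty": 0.35,"tz": 0.12,"grip": 0},{"ax": 0,"ay": 0,"az": 0,"tx": 0.28,"ty": 0.35,"tz": 0.12,"grip": 0},{"ax": 0,"ay": 0,"az": 0,"tx": 0.28,"ty": 0.35,"tz": 0.12,"grip": 0},{"ax": 0,"ay": 0,"az": 0,"tx": 0.28,"ty": 0.35,"tz": 0.12,"grip": 0},{"ax": 0,"ay": 0,"az": 0,"tx": 0.28,"ty": 0.35,"tz": 0.12,"grip": 0},{"ax": 0,"ay": 0,"az": 0,"tx": 0.28,"ty": 0.35,"tz": 0.12,"grip": 0}])

```text
t: 1.78
ee_pos: [0.4335, -0.2563, 0.3423]
tcp_rot: [[0.245, -0.0, 0.97], [-0.97, 0.0, 0.245], [-0.0, -1.0, -0.0]]
wrist_force: [-0.2, 0.7, -0.6]
opening: 0.0866
```

```bash
python3 - <<'E'
from h import *
im=cap('wrist'); save(im,'w2',s=1.5); s=env.get_state()
print(-cam(im)[3].T@cam(im)[4],cam(im)[3][2],s['t'],s['ee_pos'],s['wrist_force'])
E
```

```text
[ 0.5048449  -0.23777791  0.50407913] [-0.26247707 -0.06570246 -0.9626988 ] 1.825 [ 0.43359775 -0.25613361  0.34240428] [ 0.03818876 -0.1599385  -0.25877688]
```

View pics/w2.png

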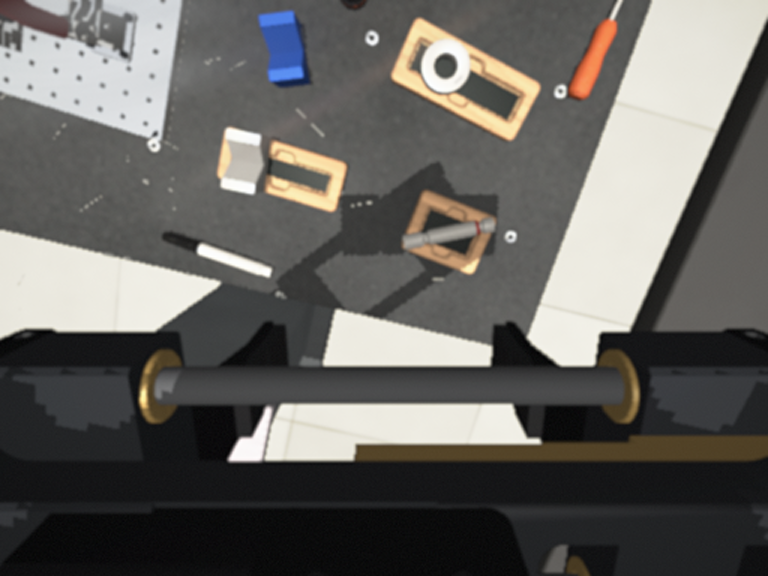

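```bash
cat >> h.py <<'E'
def rect(P):  # P Nx2 m -> centre mm, long,short, angle of LONG axis deg in (-90,90]
    r=cv2.minAreaRect((P*1000).astype(np.float32)); b=cv2.boxPoints(r)
    e=[b[1]-b[0],b[2]-b[1]]; l=[np.hypot(*x) for x in e]; k=int(np.argmax(l))
    a=np.degrees(np.arctan2(e[k][1],e[k][0])); a=(a+90)%180-90
    return np.round(r[0],1),np.round([l[k],l[1-k]],1),round(float(a),1)
def measure(im,maxrow=384,mn=60):
    w=cloud(im); hsv=cv2.cvtColor(im['color'],cv2.COLOR_RGB2HSV)
    z=w[...,2]; wood=(hsv[...,0]>7)&(hsv[...,0]<25)&(hsv[...,1]>60)&(z>.013)&(z<.022)
    wood[maxrow:]=0
    m=cv2.morphologyEx(wood.astype(np.uint8),cv2.MORPH_OPEN,np.ones((2,2)))
    m=cv2.dilate(m,np.ones((13,13)))
    n,lab=cv2.connectedComponents(m)
    for i in range(1,n):
        s=wood&(lab==i)
        if s.sum()<mn: continue
        print('nest',rect(w[s][:,:2]),'z',round(float(np.median(z[s])),4),s.sum())
    tall=(z>.0235)&(z<.08); tall[maxrow:]=0
    n,lab=cv2.connectedComponents(cv2.morphologyEx(tall.astype(np.uint8),cv2.MORPH_OPEN,np.ones((2,2))))
    for i in range(1,n):
        s=lab==i
        if s.sum()<mn: continue
        v,u=np.nonzero(s); print('tall',(int(u.mean()),int(v.mean())),rect(w[s][:,:2]),'zmax',round(float(np.percentile(z[s],98)),4),'sat',hsv[...,1][s].mean().round(),s.sum())
E
python3 - <<'E'
from h import *
measure(load('wrist'),205)
E
```

```text
nest (array([ 609.2, -296.8]), array([152. ,  65.4], dtype=float32), 78.7) z 0.0174 2073
nest (array([ 663.4, -420.7]), array([78.3, 18.7], dtype=float32), -4.4) z 0.0195 548
nest (array([465.2, -56.2]), array([41.7, 11.4], dtype=float32), -1.3) z 0.0178 120
nest (array([ 467.7, -146.2]), array([88.9, 57.9], dtype=float32), 87.6) z 0.0175 1054
nest (array([ 446.2, -325.7]), array([94.2, 74.1], dtype=float32), 83.1) z 0.0174 998
tall (65, 17) (array([566.3,  86.4]), array([64.2, 49.3], dtype=float32), 87.2) zmax 0.0771 sat 4.0 1065
tall (187, 20) (array([609.6, -97. ]), array([34.1, 33.5], dtype=float32), 21.9) zmax nan sat 169.0 517
tall (5, 23) (array([533.3, 168.7]), array([45.9, 26.5], dtype=float32), -89.2) zmax 0.0614 sat 6.0 223
tall (297, 45) (array([ 613.4, -273.2]), array([52.1, 49. ], dtype=float32), 89.6) zmax nan sat 12.0 754
tall (192, 47) (array([ 569.7, -107.3]), array([42.9, 23.4], dtype=float32), -67.3) zmax nan sat 168.0 402
tall (164, 108) (array([457.7, -92.3]), array([83.9, 39.3], dtype=float32), -28.0) zmax nan sat 16.0 1054
tall (300, 156) (array([ 445.8, -329.2]), array([112.2,  23.6], dtype=float32), -64.1) zmax nan sat 30.0 591
```

```bash
sed -i 's/        s=lab==i$/        s=(lab==i)\&tall/' h.py; sed -i 's/def measure(im,maxrow=384,mn=60)/def measure(im,maxrow=384,mn=60,zt=.0235)/; s/tall=(z>.0235)/tall=(z>zt)/' h.py
python3 - <<'E'
from h import *
for zt in (.0235,.029,.033,.052): print(zt); measure(load('wrist'),205,30,zt)
w=cloud(load('wrist'));print(env.get_state()['q'])
E
```

```text
0.0235
nest (array([ 609.2, -296.8]), array([152. ,  65.4], dtype=float32), 78.7) z 0.0174 2073
nest (array([ 663.4, -420.7]), array([78.3, 18.7], dtype=float32), -4.4) z 0.0195 548
nest (array([465.2, -56.2]), array([41.7, 11.4], dtype=float32), -1.3) z 0.0178 120
nest (array([ 467.7, -146.2]), array([88.9, 57.9], dtype=float32), 87.6) z 0.0175 1054
nest (array([ 446.2, -325.7]), array([94.2, 74.1], dtype=float32), 83.1) z 0.0174 998
tall (64, 16) (array([563.5,  75.3]), array([43.8, 42.2], dtype=float32), -3.7) zmax 0.0762 sat 4.0 986
tall (187, 19) (array([604.7, -98.8]), array([34.3, 24.8], dtype=float32), -69.4) zmax 0.0412 sat 170.0 482
tall (4, 22) (array([533.4, 163.3]), array([36.8, 24.3], dtype=float32), -85.0) zmax 0.0615 sat 6.0 196
tall (297, 44) (array([ 612.9, -271. ]), array([49. , 46.6], dtype=float32), -33.6) zmax 0.0374 sat 8.0 681
tall (191, 46) (array([ 571.6, -111.1]), array([34.1, 23.2], dtype=float32), -69.6) zmax 0.0413 sat 168.0 363
tall (164, 108) (array([469.4, -88.1]), array([58.9, 34.7], dtype=float32), 2.6) zmax 0.059 sat 15.0 988
tall (299, 155) (array
[... 2836 characters left out ...]
loat32), -4.4) z 0.0195 548
nest (array([465.2, -56.2]), array([41.7, 11.4], dtype=float32), -1.3) z 0.0178 120
nest (array([ 467.7, -146.2]), array([88.9, 57.9], dtype=float32), 87.6) z 0.0175 1054
nest (array([ 446.2, -325.7]), array([94.2, 74.1], dtype=float32), 83.1) z 0.0174 998
tall (57, 14) (array([561. ,  72.2]), array([41.9, 32.6], dtype=float32), 22.3) zmax 0.0767 sat 3.0 554
tall (162, 93) (array([491.6, -87.2]), array([33.2, 14.4], dtype=float32), -87.4) zmax 0.0594 sat 8.0 210
tall (159, 122) (array([447.4, -89.3]), array([33.5, 14.6], dtype=float32), -86.9) zmax 0.0595 sat 6.0 201
[-6.90272628e-01 -1.25724207e-01  1.66367418e+00 -1.55437803e-05
  1.60389324e+00  6.32605764e-01]
```

Measured values are consistent: V-block at (469.4, −88.1), jaw heading −87.4°. I pick it and lift.

>>> move_arm(series=[{"ax": 0,"ay": 0,"az": -0.2025,"tx": 0.036,"ty": 0.168,"tz": -0.2,"grip": 0},{"ax": 0,"ay": 0,"az": -0.2025,"tx": 0.036,"ty": 0.168,"tz": -0.2,"grip": 0},{"ax": 0,"ay": 0,"az": -0.2025,"tx": 0.036,"ty": 0.168,"tz": -0.2,"grip": 0},{"ax": 0,"ay": 0,"az": -0.2025,"tx": 0.036,"ty": 0.168,"tz": -0.2,"grip": 0},{"ax": 0,"ay": 0,"az": -0.2025,"tx": 0.036,"ty": 0.168,"tz": -0.2,"grip": 0},{"ax": 0,"ay": 0,"az": -0.2025,"tx": 0.036,"ty": 0.168,"tz": -0.2,"grip": 0},{"ax": 0,"ay": 0,"az": -0.2025,"tx": 0.036,"ty": 0.168,"tz": -0.26,"grip": 0},{"ax": 0,"ay": 0,"az": -0.2025,"tx": 0.036,"ty": 0.168,"tz": -0.3,"grip": 0},{"ax": 0,"ay": 0,"az": -0.2025,"tx": 0.036,"ty": 0.168,"tz": -0.3135,"grip": 0},{"ax": 0,"ay": 0,"az": -0.2025,"tx": 0.036,"ty": 0.168,"tz": -0.3135,"grip": 0},{"ax": 0,"ay": 0,"az": -0.2025,"tx": 0.036,"ty": 0.168,"tz": -0.3135,"grip": 1},{"ax": 0,"ay": 0,"az": -0.2025,"tx": 0.036,"ty": 0.168,"tz": -0.3135,"grip": 1},{"ax": 0,"ay": 0,"az": -0.2025,"tx": 0.036,"ty": 0.168,"tz": -0.3135,"grip": 1},{"ax": 0,"ay": 0,"az": -0.2025,"tx": 0.036,"ty": 0.168,"tz": -0.3135,"grip": 1},{"ax": 0,"ay": 0,"az": -0.2025,"tx": 0.036,"ty": 0.168,"tz": -0.3135,"grip": 1},{"ax": 0,"ay": 0,"az": -0.2025,"tx": 0.036,"ty": 0.168,"tz": -0.3135,"grip": 1}])

```text
t: 3.82
ee_pos: [0.4698, -0.0876, 0.029]
tcp_rot: [[0.046, -0.0, 0.999], [-0.999, 0.0, 0.046], [-0.0, -1.0, -0.0]]
wrist_force: [-0.3, 3.2, 1.0]
opening: 0.0349
```

>>> move_arm(series=[{"ax": 0,"ay": 0,"az": 0,"tx": 0,"ty": 0,"tz": 0.05,"grip": 1},{"ax": 0,"ay": 0,"az": 0,"tx": 0,"ty": 0,"tz": 0.08,"grip": 1},{"ax": 0,"ay": 0,"az": 0,"tx": -0.017,"ty": 0.05,"tz": 0.08,"grip": 1},{"ax": 0,"ay": 0,"az": 0,"tx": -0.035,"ty": 0.105,"tz": 0.08,"grip": 1},{"ax": 0,"ay": 0,"az": 0,"tx": -0.052,"ty": 0.158,"tz": 0.08,"grip": 1},{"ax": 0,"ay": 0,"az": 0,"tx": -0.052,"ty": 0.158,"tz": 0.08,"grip": 1},{"ax": 0,"ay": 0,"az": 0,"tx": -0.052,"ty": 0.158,"tz": 0.03,"grip": 1},{"ax": 0,"ay": 0,"az": 0,"tx": -0.052,"ty": 0.158,"tz": 0.0,"grip": 1},{"ax": 0,"ay": 0,"az": 0,"tx": -0.052,"ty": 0.158,"tz": -0.012,"grip": 1},{"ax": 0,"ay": 0,"az": 0,"tx": -0.052,"ty": 0.158,"tz": -0.0165,"grip": 1},{"ax": 0,"ay": 0,"az": 0,"tx": -0.052,"ty": 0.158,"tz": -0.0165,"grip": 1},{"ax": 0,"ay": 0,"az": 0,"tx": -0.052,"ty": 0.158,"tz": -0.0165,"grip": 0},{"ax": 0,"ay": 0,"az": 0,"tx": -0.052,"ty": 0.158,"tz": -0.0165,"grip": 0},{"ax": 0,"ay": 0,"az": 0,"tx": -0.052,"ty": 0.158,"tz": -0.0165,"grip": 0},{"ax": 0,"ay": 0,"az": 0,"tx": -0.052,"ty": 0.158,"tz": 0.04,"grip": 0},{"ax": 0,"ay": 0,"az": 0,"tx": -0.052,"ty": 0.158,"tz": 0.1,"grip": 0},{"ax": 0,"ay": 0,"az": 0,"tx": -0.052,"ty": 0.158,"tz": 0.15,"grip": 0},{"ax": 0,"ay": 0,"az": 0,"tx": -0.052,"ty": 0.158,"tz": 0.15,"grip": 0}])

```text
t: 6.08
ee_pos: [0.4214, 0.0703, 0.1843]
tcp_rot: [[0.046, 0.01, 0.999], [-0.999, -0.0, 0.046], [0.001, -1.0, 0.01]]
wrist_force: [1.3, -0.5, -0.3]
opening: 0.0864
```

>>> move_arm(series=[{"ax": 0,"ay": 0,"az": 0.18,"tx": 0,"ty": -0.02,"tz": 0.06,"grip": 0},{"ax": 0,"ay": 0,"az": 0.36,"tx": 0.0,"ty": -0.06,"tz": 0.1,"grip": 0},{"ax": 0,"ay": 0,"az": 0.54,"tx": 0.005,"ty": -0.1,"tz": 0.121,"grip": 0},{"ax": 0,"ay": 0,"az": 0.72,"tx": 0.01,"ty": -0.14,"tz": 0.121,"grip": 0},{"ax": 0,"ay": 0,"az": 0.9,"tx": 0.012,"ty": -0.18,"tz": 0.121,"grip": 0},{"ax": 0,"ay": 0,"az": 1.08,"tx": 0.015,"ty": -0.22,"tz": 0.121,"grip": 0},{"ax": 0,"ay": 0,"az": 1.26,"tx": 0.018,"ty": -0.26,"tz": 0.121,"grip": 0},{"ax": 0,"ay": 0,"az": 1.44,"tx": 0.02,"ty": -0.3,"tz": 0.121,"grip": 0},{"ax": 0,"ay": 0,"az": 1.62,"tx": 0.022,"ty": -0.34,"tz": 0.121,"grip": 0},{"ax": 0,"ay": 0,"az": 1.8,"tx": 0.022,"ty": -0.38,"tz": 0.121,"grip": 0},{"ax": 0,"ay": 0,"az": 1.983,"tx": 0.022,"ty": -0.38,"tz": 0.121,"grip": 0},{"ax": 0,"ay": 0,"az": 1.983,"tx": 0.022,"ty": -0.38,"tz": 0.121,"grip": 0},{"ax": 0,"ay": 0,"az": 1.983,"tx": 0.022,"ty": -0.38,"tz": 0.121,"grip": 0}])

```text
t: 7.7
ee_pos: [0.4398, -0.3093, 0.2994]
tcp_rot: [[0.898, -0.001, -0.44], [0.44, 0.001, 0.898], [-0.0, -1.0, 0.001]]
wrist_force: [-0.2, 0.3, -0.2]
opening: 0.0869
```

```bash
python3 - <<'E'
from h import *
im=cap('wrist'); save(im,'w3',s=1.5); measure(im,205)
s=env.get_state(); print(s['ee_pos'],s['q'])
E
```

```text
nest (array([ 469.7, -120.3]), array([139.8,  58.1], dtype=float32), 87.6) z 0.0175 2595
nest (array([ 447.3, -325.1]), array([94., 74.], dtype=float32), 83.2) z 0.0174 1072
nest (array([ 612.9, -281.2]), array([121.3,  65.1], dtype=float32), 78.9) z 0.0174 916
tall (400, 77) (array([ 573.5, -110.3]), array([34. , 25.6], dtype=float32), -69.7) zmax 0.0411 sat 184.0 400
tall (426, 80) (array([607.1, -98. ]), array([33.7, 25. ], dtype=float32), -68.8) zmax 0.0408 sat 183.0 544
tall (498, 125) (array([ 748.7, -101.1]), array([41.7, 40. ], dtype=float32), -54.0) zmax 0.0283 sat 7.0 317
tall (432, 135) (array([ 665.7, -158.7]), array([25.3, 24.1], dtype=float32), -80.2) zmax 0.0403 sat 6.0 235
tall (260, 167) (array([ 449.5, -322.7]), array([103.2,  15.7], dtype=float32), -63.6) zmax 0.0369 sat 22.0 593
tall (367, 184) (array([ 614.5, -269.9]), array([49.8, 48.5], dtype=float32), -55.9) zmax 0.0372 sat 9.0 608
[ 0.439898   -0.30921068  0.29966773] [-7.59411566e-01 -2.97161080e-02  1.65139510e+00  4.42524745e-05
  1.52042309e+00 -1.21569024e+00]
```

View pics/w3.png

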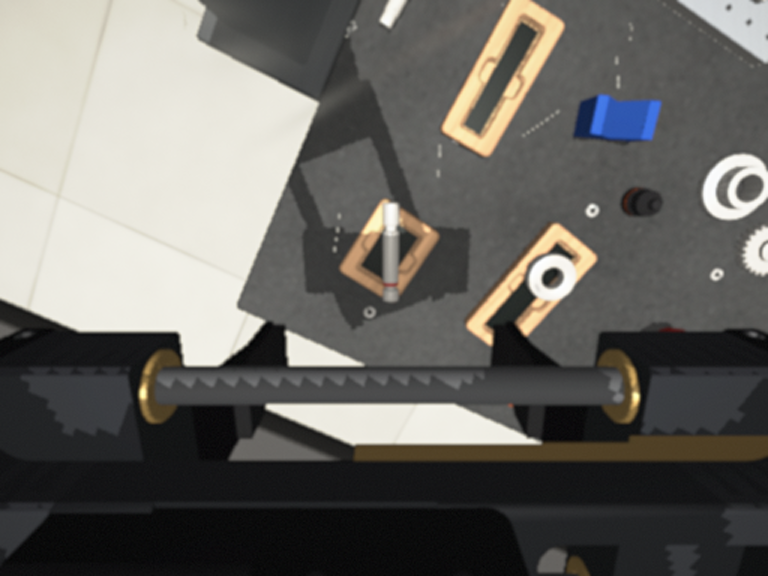

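>>> move_arm(series=[{"ax": 0,"ay": 0,"az": 0,"tx": 0.008,"ty": -0.0133,"tz": -0.06,"grip": 0},{"ax": 0,"ay": 0,"az": 0,"tx": 0.008,"ty": -0.0133,"tz": -0.12,"grip": 0},{"ax": 0,"ay": 0,"az": 0,"tx": 0.008,"ty": -0.0133,"tz": -0.18,"grip": 0},{"ax": 0,"ay": 0,"az": 0,"tx": 0.008,"ty": -0.0133,"tz": -0.23,"grip": 0},{"ax": 0,"ay": 0,"az": 0,"tx": 0.008,"ty": -0.0133,"tz": -0.26,"grip": 0},{"ax": 0,"ay": 0,"az": 0,"tx": 0.008,"ty": -0.0133,"tz": -0.274,"grip": 0},{"ax": 0,"ay": 0,"az": 0,"tx": 0.008,"ty": -0.0133,"tz": -0.274,"grip": 0},{"ax": 0,"ay": 0,"az": 0,"tx": 0.008,"ty": -0.0133,"tz": -0.274,"grip": 1},{"ax": 0,"ay": 0,"az": 0,"tx": 0.008,"ty": -0.0133,"tz": -0.274,"grip": 1},{"ax": 0,"ay": 0,"az": 0,"tx": 0.008,"ty": -0.0133,"tz": -0.274,"grip": 1},{"ax": 0,"ay": 0,"az": 0,"tx": 0.008,"ty": -0.0133,"tz": -0.274,"grip": 1},{"ax": 0,"ay": 0,"az": 0,"tx": 0.008,"ty": -0.0133,"tz": -0.274,"grip": 1},{"ax": 0,"ay": 0,"az": 0,"tx": 0.008,"ty": -0.0133,"tz": -0.274,"grip": 1},{"ax": 0,"ay": 0,"az": 0,"tx": 0.008,"ty": -0.0133,"tz": -0.274,"grip": 1},{"ax": 0,"ay": 0,"az": 0,"tx": 0.008,"ty": -0.0133,"tz": -0.274,"grip": 1}])

```text
t: 9.62
ee_pos: [0.4479, -0.323, 0.026]
tcp_rot: [[0.897, -0.0, -0.443], [0.443, 0.0, 0.897], [-0.0, -1.0, 0.0]]
wrist_force: [-0.7, -0.3, -0.2]
opening: 0.0181
```

>>> move_arm(series=[{"ax": 0,"ay": 0,"az": 0,"tx": 0,"ty": 0,"tz": 0.04,"grip": 1},{"ax": 0,"ay": 0,"az": 0,"tx": 0,"ty": 0,"tz": 0.07,"grip": 1},{"ax": 0,"ay": 0,"az": -0.125,"tx": 0.005,"ty": 0.05,"tz": 0.07,"grip": 1},{"ax": 0,"ay": 0,"az": -0.25,"tx": 0.01,"ty": 0.1,"tz": 0.07,"grip": 1},{"ax": 0,"ay": 0,"az": -0.375,"tx": 0.016,"ty": 0.15,"tz": 0.07,"grip": 1},{"ax": 0,"ay": 0,"az": -0.499,"tx": 0.0215,"ty": 0.203,"tz": 0.07,"grip": 1},{"ax": 0,"ay": 0,"az": -0.499,"tx": 0.0215,"ty": 0.203,"tz": 0.07,"grip": 1},{"ax": 0,"ay": 0,"az": -0.499,"tx": 0.0215,"ty": 0.203,"tz": 0.03,"grip": 1},{"ax": 0,"ay": 0,"az": -0.499,"tx": 0.0215,"ty": 0.203,"tz": 0.007,"grip": 1},{"ax": 0,"ay": 0,"az": -0.499,"tx": 0.0215,"ty": 0.203,"tz": 0.004,"grip": 1},{"ax": 0,"ay": 0,"az": -0.499,"tx": 0.0215,"ty": 0.203,"tz": 0.001,"grip": 1},{"ax": 0,"ay": 0,"az": -0.499,"tx": 0.0215,"ty": 0.203,"tz": -0.002,"grip": 1},{"ax": 0,"ay": 0,"az": -0.499,"tx": 0.0215,"ty": 0.203,"tz": -0.0045,"grip": 1},{"ax": 0,"ay": 0,"az": -0.499,"tx": 0.0215,"ty": 0.203,"tz": -0.006,"grip": 1},{"ax": 0,"ay": 0,"az": -0.499,"tx": 0.0215,"ty": 0.203,"tz": -0.006,"grip": 1}])

```text
t: 11.5
ee_pos: [0.4694, -0.12, 0.0201]
tcp_rot: [[0.999, 0.0, 0.04], [-0.04, -0.0, 0.999], [0.0, -1.0, -0.0]]
wrist_force: [-0.3, 0.4, -1.8]
opening: 0.0178
```

>>> move_arm(series=[{"ax": 0,"ay": 0,"az": 0,"tx": 0,"ty": 0,"tz": 0,"grip": 0},{"ax": 0,"ay": 0,"az": 0,"tx": 0,"ty": 0,"tz": 0,"grip": 0},{"ax": 0,"ay": 0,"az": 0,"tx": 0,"ty": 0,"tz": 0,"grip": 0},{"ax": 0,"ay": 0,"az": 0,"tx": 0,"ty": 0,"tz": 0.04,"grip": 0},{"ax": 0,"ay": 0,"az": 0,"tx": 0,"ty": 0,"tz": 0.1,"grip": 0},{"ax": 0,"ay": 0,"az": 0,"tx": -0.01,"ty": -0.01,"tz": 0.16,"grip": 0},{"ax": 0,"ay": 0,"az": 0,"tx": -0.03,"ty": -0.04,"tz": 0.21,"grip": 0},{"ax": 0,"ay": 0,"az": 0,"tx": -0.03,"ty": -0.04,"tz": 0.25,"grip": 0},{"ax": 0,"ay": 0,"az": 0,"tx": -0.03,"ty": -0.04,"tz": 0.25,"grip": 0},{"ax": 0,"ay": 0,"az": 0,"tx": -0.03,"ty": -0.04,"tz": 0.25,"grip": 0},{"ax": 0,"ay": 0,"az": 0,"tx": -0.03,"ty": -0.04,"tz": 0.25,"grip": 0}])

```text
t: 12.88
ee_pos: [0.4386, -0.1594, 0.2681]
tcp_rot: [[0.999, -0.003, 0.04], [-0.04, 0.002, 0.999], [-0.003, -1.0, 0.002]]
wrist_force: [-0.2, -0.0, -0.6]
opening: 0.0868
```

```bash
python3 - <<'E'
from h import *
im=cap('wrist'); save(im,'w4',s=1.2); measure(im,205)
E
```

```text
nest (array([ 470.3, -120.4]), array([140.1,  57.4], dtype=float32), 87.8) z 0.0175 2362
nest (array([ 621.9, -227.3]), array([64.3, 17.5], dtype=float32), -3.6) z 0.0173 347
tall (280, 133) (array([ 469.9, -121.1]), array([102.8,  14.8], dtype=float32), 87.8) zmax 0.0295 sat 17.0 657
tall (478, 112) (array([ 750.3, -100.7]), array([43.3, 39.6], dtype=float32), -1.9) zmax 0.0281 sat 6.0 401
tall (379, 114) (array([606.6, -97.7]), array([35. , 24.5], dtype=float32), -69.9) zmax 0.041 sat 181.0 534
tall (352, 125) (array([ 573.3, -109.9]), array([35.1, 25.3], dtype=float32), -69.3) zmax 0.0411 sat 178.0 411
tall (414, 155) (array([ 665.4, -158.5]), array([25.8, 24.7], dtype=float32), 5.9) zmax 0.0402 sat 6.0 248
```

View pics/w4.png

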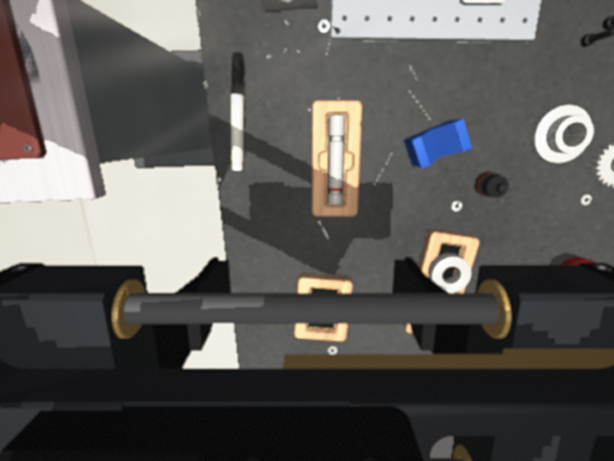

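Plug gauge is home: top at 29.5 mm, 0.8 mm off centre. Now the V-block.

>>> move_arm(series=[{"ax": 0,"ay": 0,"az": -0.18,"tx": -0.01,"ty": 0.03,"tz": 0,"grip": 0},{"ax": 0,"ay": 0,"az": -0.36,"tx": -0.02,"ty": 0.06,"tz": 0,"grip": 0},{"ax": 0,"ay": 0,"az": -0.54,"tx": -0.0215,"ty": 0.09,"tz": 0,"grip": 0},{"ax": 0,"ay": 0,"az": -0.72,"tx": -0.0215,"ty": 0.12,"tz": 0,"grip": 0},{"ax": 0,"ay": 0,"az": -0.9,"tx": -0.0215,"ty": 0.15,"tz": 0,"grip": 0},{"ax": 0,"ay": 0,"az": -1.08,"tx": -0.0215,"ty": 0.18,"tz": -0.02,"grip": 0},{"ax": 0,"ay": 0,"az": -1.26,"tx": -0.0215,"ty": 0.21,"tz": -0.06,"grip": 0},{"ax": 0,"ay": 0,"az": -1.44,"tx": -0.0215,"ty": 0.2303,"tz": -0.1,"grip": 0},{"ax": 0,"ay": 0,"az": -1.4835,"tx": -0.0215,"ty": 0.2303,"tz": -0.14,"grip": 0},{"ax": 0,"ay": 0,"az": -1.4835,"tx": -0.0215,"ty": 0.2303,"tz": -0.16,"grip": 0},{"ax": 0,"ay": 0,"az": -1.4835,"tx": -0.0215,"ty": 0.2303,"tz": -0.2,"grip": 0},{"ax": 0,"ay": 0,"az": -1.4835,"tx": -0.0215,"ty": 0.2303,"tz": -0.24,"grip": 0},{"ax": 0,"ay": 0,"az": -1.4835,"tx": -0.0215,"ty": 0.2303,"tz": -0.257,"grip": 0},{"ax": 0,"ay": 0,"az": -1.4835,"tx": -0.0215,"ty": 0.2303,"tz": -0.258,"grip": 0},{"ax": 0,"ay": 0,"az": -1.4835,"tx": -0.0215,"ty": 0.2303,"tz": -0.258,"grip": 1},{"ax": 0,"ay": 0,"az": -1.4835,"tx": -0.0215,"ty": 0.2303,"tz": -0.258,"grip": 1},{"ax": 0,"ay": 0,"az": -1.4835,"tx": -0.0215,"ty": 0.2303,"tz": -0.258,"grip": 1},{"ax": 0,"ay": 0,"az": -1.4835,"tx": -0.0215,"ty": 0.2303,"tz": -0.258,"grip": 1},{"ax": 0,"ay": 0,"az": -1.4835,"tx": -0.0215,"ty": 0.2303,"tz": -0.258,"grip": 1},{"ax": 0,"ay": 0,"az": -1.4835,"tx": -0.0215,"ty": 0.2303,"tz": -0.258,"grip": 1}])

```text
t: 15.42
ee_pos: [0.4179, 0.0702, 0.0121]
tcp_rot: [[0.047, 0.0, 0.999], [-0.999, -0.0, 0.047], [0.0, -1.0, 0.0]]
wrist_force: [-0.3, -5.5, 0.5]
opening: 0.035
```

>>> move_arm(series=[{"ax": 0,"ay": 0,"az": 0,"tx": 0,"ty": 0,"tz": 0.04,"grip": 1},{"ax": 0,"ay": 0,"az": 0,"tx": 0,"ty": 0,"tz": 0.09,"grip": 1},{"ax": 0,"ay": 0,"az": 0,"tx": 0,"ty": -0.04,"tz": 0.09,"grip": 1},{"ax": 0,"ay": 0,"az": 0.16,"tx": 0.002,"ty": -0.08,"tz": 0.09,"grip": 1},{"ax": 0,"ay": 0,"az": 0.32,"tx": 0.005,"ty": -0.12,"tz": 0.09,"grip": 1},{"ax": 0,"ay": 0,"az": 0.48,"tx": 0.01,"ty": -0.16,"tz": 0.09,"grip": 1},{"ax": 0,"ay": 0,"az": 0.64,"tx": 0.015,"ty": -0.2,"tz": 0.09,"grip": 1},{"ax": 0,"ay": 0,"az": 0.8,"tx": 0.02,"ty": -0.24,"tz": 0.09,"grip": 1},{"ax": 0,"ay": 0,"az": 0.96,"tx": 0.0288,"ty": -0.28,"tz": 0.09,"grip": 1},{"ax": 0,"ay": 0,"az": 1.12,"tx": 0.0288,"ty": -0.32,"tz": 0.09,"grip": 1},{"ax": 0,"ay": 0,"az": 1.28,"tx": 0.0288,"ty": -0.36,"tz": 0.09,"grip": 1},{"ax": 0,"ay": 0,"az": 1.404,"tx": 0.0288,"ty": -0.3955,"tz": 0.09,"grip": 1},{"ax": 0,"ay": 0,"az": 1.404,"tx": 0.0288,"ty": -0.3955,"tz": 0.08,"grip": 1},{"ax": 0,"ay": 0,"az": 1.404,"tx": 0.0288,"ty": -0.3955,"tz": 0.05,"grip": 1},{"ax": 0,"ay": 0,"az": 1.404,"tx": 0.0288,"ty": -0.3955,"tz": 0.025,"grip": 1},{"ax": 0,"ay": 0,"az": 1.404,"tx": 0.0288,"ty": -0.3955,"tz": 0.021,"grip": 1},{"ax": 0,"ay": 0,"az": 1.404,"tx": 0.0288,"ty": -0.3955,"tz": 0.018,"grip": 1},{"ax": 0,"ay": 0,"az": 1.404,"tx": 0.0288,"ty": -0.3955,"tz": 0.015,"grip": 1},{"ax": 0,"ay": 0,"az": 1.404,"tx": 0.0288,"ty": -0.3955,"tz": 0.012,"grip": 1},{"ax": 0,"ay": 0,"az": 1.404,"tx": 0.0288,"ty": -0.3955,"tz": 0.012,"grip": 1}])

```text
t: 17.92
ee_pos: [0.4468, -0.3253, 0.0242]
tcp_rot: [[0.993, 0.0, 0.12], [-0.12, -0.0, 0.993], [0.0, -1.0, -0.0]]
wrist_force: [-0.2, 1.2, -4.2]
opening: 0.0347
```

>>> move_arm(series=[{"ax": 0,"ay": 0,"az": 0,"tx": 0,"ty": 0,"tz": 0,"grip": 0},{"ax": 0,"ay": 0,"az": 0,"tx": 0,"ty": 0,"tz": 0,"grip": 0},{"ax": 0,"ay": 0,"az": 0,"tx": 0,"ty": 0,"tz": 0,"grip": 0},{"ax": 0,"ay": 0,"az": 0,"tx": 0,"ty": 0,"tz": 0.04,"grip": 0},{"ax": 0,"ay": 0,"az": 0,"tx": 0,"ty": 0,"tz": 0.1,"grip": 0},{"ax": 0,"ay": 0,"az": 0,"tx": 0.04,"ty": -0.03,"tz": 0.16,"grip": 0},{"ax": 0,"ay": 0,"az": 0,"tx": 0.08,"ty": -0.07,"tz": 0.2,"grip": 0},{"ax": 0,"ay": 0,"az": 0,"tx": 0.08,"ty": -0.07,"tz": 0.22,"grip": 0},{"ax": 0,"ay": 0,"az": 0,"tx": 0.08,"ty": -0.07,"tz": 0.22,"grip": 0},{"ax": 0,"ay": 0,"az": 0,"tx": 0.08,"ty": -0.07,"tz": 0.22,"grip": 0}])

```text
t: 19.18
ee_pos: [0.5261, -0.3946, 0.2428]
tcp_rot: [[0.993, -0.001, 0.12], [-0.12, 0.001, 0.993], [-0.002, -1.0, 0.001]]
wrist_force: [-0.2, 1.4, -0.9]
opening: 0.0869
```

```bash
python3 - <<'E'
from h import *
im=cap('wrist'); measure(im,205); print('hi');measure(im,205,30,.046)
E
```

```text
nest (array([ 466.9, -185.9]), array([57.1, 11.3], dtype=float32), -4.7) z 0.0174 457
nest (array([ 610.2, -296.6]), array([152.4,  65.5], dtype=float32), 78.7) z 0.0175 2987
nest (array([ 447.1, -325.6]), array([92.4, 74. ], dtype=float32), 83.1) z 0.0175 1769
nest (array([ 663.8, -421. ]), array([77.6, 19.9], dtype=float32), -3.8) z 0.0196 606
tall (455, 64) (array([ 777.5, -321.3]), array([125.8,  49.6], dtype=float32), 79.7) zmax 0.0549 sat 166.0 2567
tall (319, 60) (array([ 615. , -270.9]), array([49.5, 47.5], dtype=float32), 37.4) zmax 0.0373 sat 8.0 1069
tall (193, 120) (array([ 447.6, -323.3]), array([58.2, 34.3], dtype=float32), 83.0) zmax 0.0519 sat 15.0 1383
hi
nest (array([ 466.9, -185.9]), array([57.1, 11.3], dtype=float32), -4.7) z 0.0174 457
nest (array([ 610.2, -296.6]), array([152.4,  65.5], dtype=float32), 78.7) z 0.0175 2987
nest (array([ 447.1, -325.6]), array([92.4, 74. ], dtype=float32), 83.1) z 0.0175 1769
nest (array([ 663.8, -421. ]), array([77.6, 19.9], dtype=float32), -3.8) z 0.0196 606
tall (467, 55) (array([ 785.7, -289.5]), array([46.8, 39.3], dtype=float32), 80.8) zmax 0.0554 sat 178.0 1112
tall (189, 102) (array([ 450.3, -301.5]), array([34.1, 13. ], dtype=float32), -6.9) zmax 0.0523 sat 17.0 308
tall (192, 139) (array([ 444.9, -345.9]), array([33.9, 12.5], dtype=float32), -7.4) zmax 0.0521 sat 6.0 268
```

V-block is home: top at about 51–52 mm. Now the ring.

>>> move_arm(series=[{"ax": 0,"ay": 0,"az": 0,"tx": 0.04,"ty": 0.05,"tz": -0.02,"grip": 0},{"ax": 0,"ay": 0,"az": 0,"tx": 0.07,"ty": 0.1,"tz": -0.06,"grip": 0},{"ax": 0,"ay": 0,"az": 0,"tx": 0.0875,"ty": 0.1248,"tz": -0.1,"grip": 0},{"ax": 0,"ay": 0,"az": 0,"tx": 0.0875,"ty": 0.1248,"tz": -0.14,"grip": 0},{"ax": 0,"ay": 0,"az": 0,"tx": 0.0875,"ty": 0.1248,"tz": -0.18,"grip": 0},{"ax": 0,"ay": 0,"az": 0,"tx": 0.0875,"ty": 0.1248,"tz": -0.205,"grip": 0},{"ax": 0,"ay": 0,"az": 0,"tx": 0.0875,"ty": 0.1248,"tz": -0.2175,"grip": 0},{"ax": 0,"ay": 0,"az": 0,"tx": 0.0875,"ty": 0.1248,"tz": -0.2175,"grip": 0},{"ax": 0,"ay": 0,"az": 0,"tx": 0.0875,"ty": 0.1248,"tz": -0.2175,"grip": 1},{"ax": 0,"ay": 0,"az": 0,"tx": 0.0875,"ty": 0.1248,"tz": -0.2175,"grip": 1},{"ax": 0,"ay": 0,"az": 0,"tx": 0.0875,"ty": 0.1248,"tz": -0.2175,"grip": 1},{"ax": 0,"ay": 0,"az": 0,"tx": 0.0875,"ty": 0.1248,"tz": -0.2175,"grip": 1},{"ax": 0,"ay": 0,"az": 0,"tx": 0.0875,"ty": 0.1248,"tz": -0.2175,"grip": 1},{"ax": 0,"ay": 0,"az": 0,"tx": 0.0875,"ty": 0.1248,"tz": -0.2175,"grip": 1}])

```text
t: 20.98
ee_pos: [0.6143, -0.2705, 0.0267]
tcp_rot: [[0.993, 0.0, 0.12], [-0.12, -0.0, 0.993], [0.0, -1.0, -0.0]]
wrist_force: [-0.0, -0.4, 1.7]
opening: 0.0463
```

Opening reads 46 mm where I expected 50, so I check before lifting.

>>> move_arm(series=[{"ax": 0,"ay": 0,"az": 0,"tx": 0,"ty": 0,"tz": 0,"grip": 1},{"ax": 0,"ay": 0,"az": 0,"tx": 0,"ty": 0,"tz": 0,"grip": 1}])

```text
t: 21.22
ee_pos: [0.6143, -0.2705, 0.0267]
tcp_rot: [[0.993, 0.0, 0.12], [-0.12, -0.0, 0.993], [0.0, -1.0, -0.0]]
wrist_force: [1.0, -0.5, 1.4]
opening: 0.0466
```

```bash
python3 - <<'E'
from h import *
im=cap('scene'); a=im['color'][235:335,250:370]
b=cap('wrist')['color'][180:330,130:380]
a=cv2.resize(a,(480,400),interpolation=cv2.INTER_CUBIC); b=cv2.resize(b,(667,400))[:, 170:490]
cv2.imwrite('pics/ring.png',np.hstack([a,b])[...,::-1])
E
```

```text
(no output)
```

View pics/ring.png

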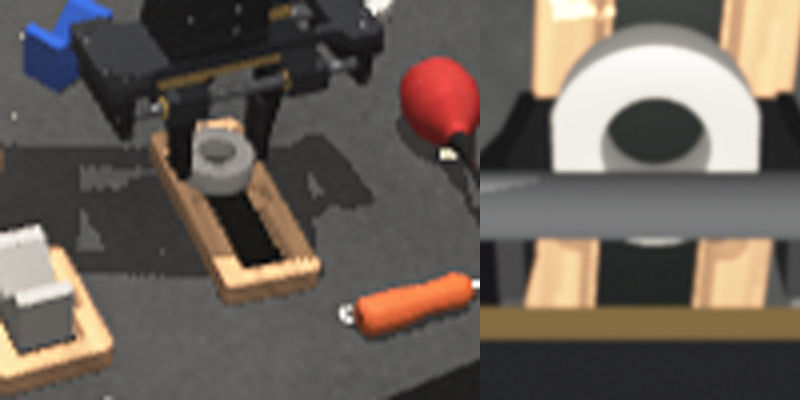

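```bash
python3 - <<'E'
from h import *
for n in('scene','wrist'):
    im=load(n); w=cloud(im); hsv=cv2.cvtColor(im['color'],cv2.COLOR_RGB2HSV)
    m=(abs(w[...,2]-.036)<.004)&(abs(w[...,0]-.614)<.04)&(abs(w[...,1]+.27)<.04)&(hsv[...,2]>90)
    P=w[m]; print(n,len(P),P.min(0).round(4),P.max(0).round(4),rect(P[:,:2]), np.median(P[:,2]))
    # bore: circle fit of radial min
    c=np.array([.614,-.27])
    for _ in range(20):
        d=P[:,:2]-c; r=np.hypot(*d.T); a=np.arctan2(d[:,1],d[:,0]); 
        out=np.array([P[(k:=np.flatnonzero((a>=lo)&(a<lo+.35)))[r[k].argmax()],:2] for lo in np.arange(-3.14,3.1,.35) if ((a>=lo)&(a<lo+.35)).any()])
        A=np.c_[2*out,np.ones(len(out))]; s=np.linalg.lstsq(A,(out**2).sum(1),rcond=None)[0]; c=s[:2]
    print('outer fit',c.round(4),np.sqrt(s[2]+c@c).round(4))
E
```

```text
scene 122 [ 0.589  -0.2943  0.032 ] [ 0.6369 -0.2465  0.0386] (array([ 616.6, -271.7]), array([49.8, 40.1], dtype=float32), 58.7) 0.034586112426594554
outer fit [ 0.6141 -0.2713] 0.0232
wrist 2334 [ 0.5907 -0.2951  0.032 ] [ 0.6385 -0.2446  0.0399] (array([ 615.5, -267.9]), array([48.4, 45.6], dtype=float32), -57.5) 0.035467264002667365
outer fit [ 0.6144 -0.2684] 0.0234
```

Ring is centred between the pads (fits within 2 mm), so I carry on: lift, turn the jaws, park it on the granite.

>>> move_arm(series=[{"ax": 0,"ay": 0,"az": 0,"tx": 0,"ty": 0,"tz": 0.03,"grip": 1},{"ax": 0,"ay": 0,"az": 0,"tx": 0,"ty": 0,"tz": 0.08,"grip": 1},{"ax": 0,"ay": 0,"az": -0.1,"tx": -0.02,"ty": 0.0,"tz": 0.11,"grip": 1},{"ax": 0,"ay": 0,"az": -0.25,"tx": -0.06,"ty": 0.02,"tz": 0.11,"grip": 1},{"ax": 0,"ay": 0,"az": -0.4,"tx": -0.1,"ty": 0.04,"tz": 0.11,"grip": 1},{"ax": 0,"ay": 0,"az": -0.55,"tx": -0.14,"ty": 0.07,"tz": 0.11,"grip": 1},{"ax": 0,"ay": 0,"az": -0.7,"tx": -0.17,"ty": 0.11,"tz": 0.11,"grip": 1},{"ax": 0,"ay": 0,"az": -0.85,"tx": -0.185,"ty": 0.16,"tz": 0.11,"grip": 1},{"ax": 0,"ay": 0,"az": -1.0,"tx": -0.196,"ty": 0.21,"tz": 0.11,"grip": 1},{"ax": 0,"ay": 0,"az": -1.15,"tx": -0.196,"ty": 0.26,"tz": 0.11,"grip": 1},{"ax": 0,"ay": 0,"az": -1.3,"tx": -0.196,"ty": 0.31,"tz": 0.11,"grip": 1},{"ax": 0,"ay": 0,"az": -1.4,"tx": -0.196,"ty": 0.351,"tz": 0.11,"grip": 1},{"ax": 0,"ay": 0,"az": -1.4,"tx": -0.196,"ty": 0.351,"tz": 0.1,"grip": 1},{"ax": 0,"ay": 0,"az": -1.4,"tx": -0.196,"ty": 0.351,"tz": 0.05,"grip": 1}])

```text
t: 23.08
ee_pos: [0.4213, 0.0806, 0.0783]
tcp_rot: [[0.053, 0.008, 0.999], [-0.999, -0.0, 0.054], [0.001, -1.0, 0.008]]
wrist_force: [0.9, -0.1, -3.1]
opening: 0.0466
```

>>> move_arm(series=[{"ax": 0,"ay": 0,"az": 0,"tx": 0,"ty": 0,"tz": -0.04,"grip": 1},{"ax": 0,"ay": 0,"az": 0,"tx": 0,"ty": 0,"tz": -0.06,"grip": 1},{"ax": 0,"ay": 0,"az": 0,"tx": 0,"ty": 0,"tz": -0.067,"grip": 1},{"ax": 0,"ay": 0,"az": 0,"tx": 0,"ty": 0,"tz": -0.067,"grip": 1},{"ax": 0,"ay": 0,"az": 0,"tx": 0,"ty": 0,"tz": -0.067,"grip": 0},{"ax": 0,"ay": 0,"az": 0,"tx": 0,"ty": 0,"tz": -0.067,"grip": 0},{"ax": 0,"ay": 0,"az": 0,"tx": 0,"ty": 0,"tz": -0.067,"grip": 0},{"ax": 0,"ay": 0,"az": 0,"tx": 0,"ty": 0,"tz": -0.02,"grip": 0},{"ax": 0,"ay": 0,"az": 0,"tx": 0,"ty": 0,"tz": 0.04,"grip": 0},{"ax": 0,"ay": 0,"az": 0,"tx": 0,"ty": 0,"tz": 0.1,"grip": 0},{"ax": 0,"ay": 0,"az": 0,"tx": 0,"ty": 0,"tz": 0.16,"grip": 0},{"ax": 0,"ay": 0,"az": 0,"tx": 0,"ty": 0,"tz": 0.22,"grip": 0},{"ax": 0,"ay": 0,"az": 0,"tx": 0,"ty": 0,"tz": 0.22,"grip": 0}])

```text
t: 24.7
ee_pos: [0.421, 0.0806, 0.3027]
tcp_rot: [[0.051, 0.011, 0.999], [-0.999, 0.0, 0.051], [0.001, -1.0, 0.011]]
wrist_force: [-0.1, -0.8, -0.6]
opening: 0.0873
```

>>> move_arm(series=[{"ax": 0,"ay": 0,"az": 0.16,"tx": 0.01,"ty": 0.03,"tz": 0,"grip": 0},{"ax": 0,"ay": 0,"az": 0.32,"tx": 0.02,"ty": 0.06,"tz": 0,"grip": 0},{"ax": 0,"ay": 0,"az": 0.48,"tx": 0.04,"ty": 0.09,"tz": 0,"grip": 0},{"ax": 0,"ay": 0,"az": 0.64,"tx": 0.05,"ty": 0.12,"tz": 0,"grip": 0},{"ax": 0,"ay": 0,"az": 0.8,"tx": 0.06,"ty": 0.15,"tz": 0,"grip": 0},{"ax": 0,"ay": 0,"az": 0.96,"tx": 0.07,"ty": 0.18,"tz": 0,"grip": 0},{"ax": 0,"ay": 0,"az": 1.12,"tx": 0.08,"ty": 0.22,"tz": 0,"grip": 0},{"ax": 0,"ay": 0,"az": 1.28,"tx": 0.1,"ty": 0.25,"tz": 0,"grip": 0},{"ax": 0,"ay": 0,"az": 1.443,"tx": 0.112,"ty": 0.28,"tz": 0,"grip": 0},{"ax": 0,"ay": 0,"az": 1.443,"tx": 0.112,"ty": 0.28,"tz": 0,"grip": 0},{"ax": 0,"ay": 0,"az": 1.443,"tx": 0.112,"ty": 0.28,"tz": 0,"grip": 0},{"ax": 0,"ay": 0,"az": 1.443,"tx": 0.112,"ty": 0.28,"tz": 0,"grip": 0}])

```text
t: 26.2
ee_pos: [0.53, 0.3597, 0.2965]
tcp_rot: [[0.997, -0.0, 0.079], [-0.079, -0.0, 0.997], [-0.0, -1.0, -0.0]]
wrist_force: [0.7, 0.0, -0.1]
opening: 0.0871
```

```bash
python3 - <<'E'
from h import *
im=cap('wrist'); save(im,'w5',s=1.2); measure(im,205,40)
E
```

```text
nest (array([823.8, 529.8]), array([63.7, 26.6], dtype=float32), 89.9) z 0.0173 220
nest (array([757.3, 509.9]), array([74. , 19.2], dtype=float32), -58.9) z 0.018 172
nest (array([535.4, 458.7]), array([84.1, 83.8], dtype=float32), 9.6) z 0.0175 1313
tall (159, 53) (array([407.5, 520.8]), array([138.2,  64.6], dtype=float32), 33.5) zmax 0.0771 sat 17.0 1881
tall (462, 6) (array([826.1, 551.1]), array([22.6, 11.2], dtype=float32), -55.5) zmax 0.0261 sat 71.0 58
tall (332, 45) (array([644.1, 512.8]), array([24.2, 21.3], dtype=float32), -16.0) zmax 0.0382 sat 8.0 318
tall (412, 47) (array([761.3, 501.3]), array([31.5,  7.7], dtype=float32), -45.3) zmax 0.0254 sat 70.0 62
tall (257, 91) (array([534. , 455.3]), array([118.7,  23. ], dtype=float32), 85.9) zmax 0.0433 sat 12.0 1101
tall (505, 144) (array([910.4, 355.2]), array([212.1,  25.3], dtype=float32), -80.5) zmax 0.0324 sat 22.0 1499
tall (361, 103) (array([690.3, 429.5]), array([72.8, 49. ], dtype=float32), -75.6) zmax 0.0264 sat 7.0 1168
tall (281, 176) (array([561.3, 335.6]), array([59. ,  2.9], dtype=float32), -2.8) zmax 0.0792 sat 14.0 266
tall (309, 189) (array([607.1, 304.7]), array([20. , 14.7], dtype=float32), 85.4) zmax 0.038 sat 12.0 106
tall (254, 190) (array([517. , 308.6]), array([22.7, 20.9], dtype=float32), -4.4) zmax 0.0393 sat 12.0 187
```

View pics/w5.png

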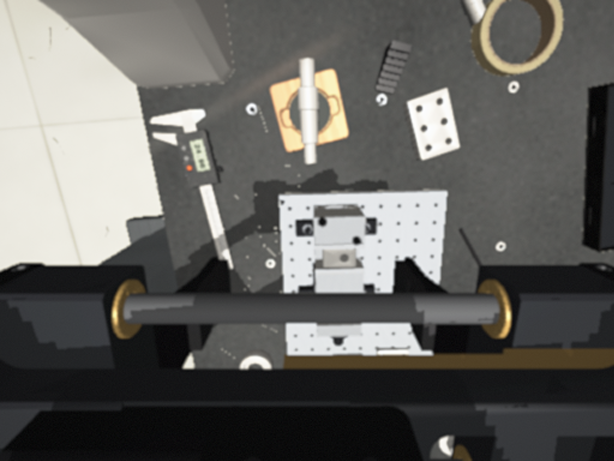

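Shaft at (534, 455.3) on the ring nest at (535.4, 458.7), with clear space around it.

>>> move_arm(series=[{"ax": 0,"ay": 0,"az": 0.007,"tx": 0.002,"ty": 0.05,"tz": 0,"grip": 0},{"ax": 0,"ay": 0,"az": 0.007,"tx": 0.004,"ty": 0.0953,"tz": -0.02,"grip": 0},{"ax": 0,"ay": 0,"az": 0.007,"tx": 0.004,"ty": 0.0953,"tz": -0.06,"grip": 0},{"ax": 0,"ay": 0,"az": 0.007,"tx": 0.004,"ty": 0.0953,"tz": -0.12,"grip": 0},{"ax": 0,"ay": 0,"az": 0.007,"tx": 0.004,"ty": 0.0953,"tz": -0.18,"grip": 0},{"ax": 0,"ay": 0,"az": 0.007,"tx": 0.004,"ty": 0.0953,"tz": -0.23,"grip": 0},{"ax": 0,"ay": 0,"az": 0.007,"tx": 0.004,"ty": 0.0953,"tz": -0.26,"grip": 0},{"ax": 0,"ay": 0,"az": 0.007,"tx": 0.004,"ty": 0.0953,"tz": -0.2695,"grip": 0},{"ax": 0,"ay": 0,"az": 0.007,"tx": 0.004,"ty": 0.0953,"tz": -0.2695,"grip": 0},{"ax": 0,"ay": 0,"az": 0.007,"tx": 0.004,"ty": 0.0953,"tz": -0.2695,"grip": 1},{"ax": 0,"ay": 0,"az": 0.007,"tx": 0.004,"ty": 0.0953,"tz": -0.2695,"grip": 1},{"ax": 0,"ay": 0,"az": 0.007,"tx": 0.004,"ty": 0.0953,"tz": -0.2695,"grip": 1},{"ax": 0,"ay": 0,"az": 0.007,"tx": 0.004,"ty": 0.0953,"tz": -0.2695,"grip": 1},{"ax": 0,"ay": 0,"az": 0.007,"tx": 0.004,"ty": 0.0953,"tz": -0.2695,"grip": 1},{"ax": 0,"ay": 0,"az": 0.007,"tx": 0.004,"ty": 0.0953,"tz": -0.2695,"grip": 1},{"ax": 0,"ay": 0,"az": 0.007,"tx": 0.004,"ty": 0.0953,"tz": -0.2695,"grip": 1}])

```text
t: 28.25
ee_pos: [0.5341, 0.4558, 0.0269]
tcp_rot: [[0.998, -0.0, 0.07], [-0.07, -0.0, 0.998], [-0.0, -1.0, -0.0]]
wrist_force: [-0.9, 0.5, 0.0]
opening: 0.0247
```

>>> move_arm(series=[{"ax": 0,"ay": 0,"az": 0,"tx": 0,"ty": 0,"tz": 0.04,"grip": 1},{"ax": 0,"ay": 0,"az": 0,"tx": 0,"ty": 0,"tz": 0.1,"grip": 1},{"ax": 0,"ay": 0,"az": 0,"tx": 0,"ty": 0,"tz": 0.16,"grip": 1},{"ax": 0,"ay": 0,"az": 0,"tx": 0,"ty": 0,"tz": 0.22,"grip": 1},{"ax": 0,"ay": 0,"az": 0,"tx": 0,"ty": -0.02,"tz": 0.25,"grip": 1},{"ax": 0,"ay": 0,"az": -0.02,"tx": 0.005,"ty": -0.07,"tz": 0.25,"grip": 1},{"ax": 0,"ay": 0,"az": -0.03,"tx": 0.01,"ty": -0.12,"tz": 0.25,"grip": 1},{"ax": 0,"ay": 0,"az": -0.04,"tx": 0.017,"ty": -0.18,"tz": 0.25,"grip": 1},{"ax": 0,"ay": 0,"az": -0.05,"tx": 0.024,"ty": -0.24,"tz": 0.25,"grip": 1},{"ax": 0,"ay": 0,"az": -0.06,"tx": 0.03,"ty": -0.3,"tz": 0.25,"grip": 1},{"ax": 0,"ay": 0,"az": -0.07,"tx": 0.036,"ty": -0.36,"tz": 0.25,"grip": 1},{"ax": 0,"ay": 0,"az": -0.08,"tx": 0.042,"ty": -0.42,"tz": 0.25,"grip": 1},{"ax": 0,"ay": 0,"az": -0.09,"tx": 0.048,"ty": -0.48,"tz": 0.25,"grip": 1},{"ax": 0,"ay": 0,"az": -0.1,"tx": 0.055,"ty": -0.54,"tz": 0.25,"grip": 1},{"ax": 0,"ay": 0,"az": -0.11,"tx": 0.06,"ty": -0.6,"tz": 0.25,"grip": 1},{"ax": 0,"ay": 0,"az": -0.12,"tx": 0.067,"ty": -0.66,"tz": 0.25,"grip": 1},{"ax": 0,"ay": 0,"az": -0.127,"tx": 0.072,"ty": -0.71,"tz": 0.25,"grip": 1},{"ax": 0,"ay": 0,"az": -0.127,"tx": 0.0757,"ty": -0.752,"tz": 0.2,"grip": 1},{"ax": 0,"ay": 0,"az": -0.127,"tx": 0.0757,"ty": -0.752,"tz": 0.14,"grip": 1},{"ax": 0,"ay": 0,"az": -0.127,"tx": 0.0757,"ty": -0.752,"tz": 0.1,"grip": 1}])

```text
t: 30.75
ee_pos: [0.6075, -0.2959, 0.1221]
tcp_rot: [[0.98, -0.005, 0.197], [-0.197, 0.003, 0.98], [-0.005, -1.0, 0.002]]
wrist_force: [-0.1, 0.6, -2.0]
opening: 0.0249
```

>>> move_arm(series=[{"ax": 0,"ay": 0,"az": 0,"tx": 0,"ty": 0,"tz": -0.05,"grip": 1},{"ax": 0,"ay": 0,"az": 0,"tx": 0,"ty": 0,"tz": -0.09,"grip": 1},{"ax": 0,"ay": 0,"az": 0,"tx": 0,"ty": 0,"tz": -0.095,"grip": 1},{"ax": 0,"ay": 0,"az": 0,"tx": 0,"ty": 0,"tz": -0.098,"grip": 1},{"ax": 0,"ay": 0,"az": 0,"tx": 0,"ty": 0,"tz": -0.101,"grip": 1},{"ax": 0,"ay": 0,"az": 0,"tx": 0,"ty": 0,"tz": -0.104,"grip": 1},{"ax": 0,"ay": 0,"az": 0,"tx": 0,"ty": 0,"tz": -0.106,"grip": 1},{"ax": 0,"ay": 0,"az": 0,"tx": 0,"ty": 0,"tz": -0.106,"grip": 1}])

```text
t: 31.75
ee_pos: [0.6098, -0.2961, 0.0211]
tcp_rot: [[0.981, -0.0, 0.196], [-0.196, 0.0, 0.981], [-0.0, -1.0, 0.0]]
wrist_force: [0.0, -0.2, -2.4]
opening: 0.0247
```

>>> move_arm(series=[{"ax": 0,"ay": 0,"az": 0,"tx": 0,"ty": 0,"tz": 0,"grip": 0},{"ax": 0,"ay": 0,"az": 0,"tx": 0,"ty": 0,"tz": 0,"grip": 0},{"ax": 0,"ay": 0,"az": 0,"tx": 0,"ty": 0,"tz": 0,"grip": 0},{"ax": 0,"ay": 0,"az": 0,"tx": 0,"ty": 0,"tz": 0.04,"grip": 0},{"ax": 0,"ay": 0,"az": 0,"tx": 0,"ty": 0,"tz": 0.1,"grip": 0},{"ax": 0,"ay": 0,"az": 0,"tx": -0.02,"ty": -0.03,"tz": 0.15,"grip": 0},{"ax": 0,"ay": 0,"az": 0,"tx": -0.05,"ty": -0.07,"tz": 0.2,"grip": 0},{"ax": 0,"ay": 0,"az": 0,"tx": -0.07,"ty": -0.11,"tz": 0.25,"grip": 0},{"ax": 0,"ay": 0,"az": 0,"tx": -0.07,"ty": -0.11,"tz": 0.25,"grip": 0},{"ax": 0,"ay": 0,"az": 0,"tx": -0.07,"ty": -0.11,"tz": 0.25,"grip": 0}])

```text
t: 33.0
ee_pos: [0.5399, -0.4066, 0.2715]
tcp_rot: [[0.98, 0.001, 0.197], [-0.197, -0.001, 0.98], [0.001, -1.0, -0.0]]
wrist_force: [0.4, 0.5, -0.6]
opening: 0.087
```

```bash
python3 - <<'E'
from h import *
im=cap('wrist'); measure(im,205,40)
im=cap('top'); print('ring');w=cloud(im); hsv=cv2.cvtColor(im['color'],cv2.COLOR_RGB2HSV)
m=(abs(w[...,0]-.418)<.05)&(abs(w[...,1]-.08)<.05)&(hsv[...,2]>120)&(w[...,2]>.01)
print(m.sum(),rect(w[m][:,:2]),np.median(w[m][:,2]))
E
```

```text
nest (array([ 466.3, -182.8]), array([59.4, 20.2], dtype=float32), -8.6) z 0.0175 616
nest (array([ 609.9, -297. ]), array([151.6,  65.2], dtype=float32), 78.6) z 0.0175 3069
nest (array([ 447. , -325.6]), array([94. , 74.7], dtype=float32), 83.1) z 0.0175 1572
nest (array([ 664.1, -422.3]), array([77.9, 20. ], dtype=float32), -5.7) z 0.0196 540
tall (423, 44) (array([ 776. , -321.6]), array([125.2,  49.9], dtype=float32), 77.4) zmax 0.0549 sat 165.0 2240
tall (293, 70) (array([ 610. , -296.5]), array([117.9,  23.1], dtype=float32), 81.5) zmax 0.0364 sat 12.0 1256
tall (183, 117) (array([ 447.6, -323.7]), array([58.7, 34.4], dtype=float32), 83.3) zmax 0.0518 sat 16.0 1226
ring
158 (array([421.1,  79.3]), array([46. , 45.8], dtype=float32), -83.1) 0.018069657209738695
```

Shaft is home: top at 36.4 mm, under 1 mm off centre. Now the ring.

>>> move_arm(series=[{"ax": 0,"ay": 0,"az": -0.15,"tx": -0.02,"ty": 0.05,"tz": 0,"grip": 0},{"ax": 0,"ay": 0,"az": -0.3,"tx": -0.04,"ty": 0.1,"tz": 0,"grip": 0},{"ax": 0,"ay": 0,"az": -0.45,"tx": -0.06,"ty": 0.15,"tz": 0,"grip": 0},{"ax": 0,"ay": 0,"az": -0.6,"tx": -0.08,"ty": 0.2,"tz": 0,"grip": 0},{"ax": 0,"ay": 0,"az": -0.75,"tx": -0.1,"ty": 0.25,"tz": 0,"grip": 0},{"ax": 0,"ay": 0,"az": -0.9,"tx": -0.11,"ty": 0.3,"tz": 0,"grip": 0},{"ax": 0,"ay": 0,"az": -1.05,"tx": -0.12,"ty": 0.35,"tz": -0.01,"grip": 0},{"ax": 0,"ay": 0,"az": -1.2,"tx": -0.1213,"ty": 0.4,"tz": -0.03,"grip": 0},{"ax": 0,"ay": 0,"az": -1.32,"tx": -0.1213,"ty": 0.45,"tz": -0.06,"grip": 0},{"ax": 0,"ay": 0,"az": -1.32,"tx": -0.1213,"ty": 0.4867,"tz": -0.1,"grip": 0},{"ax": 0,"ay": 0,"az": -1.32,"tx": -0.1213,"ty": 0.4867,"tz": -0.15,"grip": 0},{"ax": 0,"ay": 0,"az": -1.32,"tx": -0.1213,"ty": 0.4867,"tz": -0.2,"grip": 0},{"ax": 0,"ay": 0,"az": -1.32,"tx": -0.1213,"ty": 0.4867,"tz": -0.245,"grip": 0},{"ax": 0,"ay": 0,"az": -1.32,"tx": -0.1213,"ty": 0.4867,"tz": -0.261,"grip": 0},{"ax": 0,"ay": 0,"az": -1.32,"tx": -0.1213,"ty": 0.4867,"tz": -0.261,"grip": 0},{"ax": 0,"ay": 0,"az": -1.32,"tx": -0.1213,"ty": 0.4867,"tz": -0.261,"grip": 1},{"ax": 0,"ay": 0,"az": -1.32,"tx": -0.1213,"ty": 0.4867,"tz": -0.261,"grip": 1},{"ax": 0,"ay": 0,"az": -1.32,"tx": -0.1213,"ty": 0.4867,"tz": -0.261,"grip": 1},{"ax": 0,"ay": 0,"az": -1.32,"tx": -0.1213,"ty": 0.4867,"tz": -0.261,"grip": 1},{"ax": 0,"ay": 0,"az": -1.32,"tx": -0.1213,"ty": 0.4867,"tz": -0.261,"grip": 1}])

```text
t: 35.6
ee_pos: [0.4188, 0.0805, 0.0103]
tcp_rot: [[0.054, 0.001, 0.999], [-0.999, -0.0, 0.054], [0.0, -1.0, 0.001]]
wrist_force: [0.5, -0.2, 0.9]
opening: 0.0461
```

>>> move_arm(series=[{"ax": 0,"ay": 0,"az": 0,"tx": 0,"ty": 0,"tz": 0,"grip": 1},{"ax": 0,"ay": 0,"az": 0,"tx": 0,"ty": 0,"tz": 0.04,"grip": 1},{"ax": 0,"ay": 0,"az": 0,"tx": 0,"ty": 0,"tz": 0.1,"grip": 1},{"ax": 0,"ay": 0,"az": 0,"tx": 0,"ty": 0,"tz": 0.16,"grip": 1},{"ax": 0,"ay": 0,"az": 0,"tx": 0,"ty": 0,"tz": 0.22,"grip": 1},{"ax": 0,"ay": 0,"az": 0,"tx": 0,"ty": 0,"tz": 0.26,"grip": 1},{"ax": 0,"ay": 0,"az": 0,"tx": 0,"ty": 0,"tz": 0.26,"grip": 1}])

```text
t: 36.48
ee_pos: [0.4204, 0.0806, 0.2734]
tcp_rot: [[0.054, 0.007, 0.999], [-0.999, 0.0, 0.054], [0.0, -1.0, 0.007]]
wrist_force: [1.0, 0.4, -1.8]
opening: 0.0461
```

>>> move_arm(series=[{"ax": 0,"ay": 0,"az": 0,"tx": 0.017,"ty": 0.055,"tz": 0,"grip": 1},{"ax": 0,"ay": 0,"az": 0,"tx": 0.034,"ty": 0.11,"tz": 0,"grip": 1},{"ax": 0,"ay": 0,"az": 0,"tx": 0.051,"ty": 0.165,"tz": 0,"grip": 1},{"ax": 0,"ay": 0,"az": 0,"tx": 0.068,"ty": 0.22,"tz": 0,"grip": 1},{"ax": 0,"ay": 0,"az": 0,"tx": 0.085,"ty": 0.275,"tz": 0,"grip": 1},{"ax": 0,"ay": 0,"az": 0,"tx": 0.102,"ty": 0.33,"tz": 0,"grip": 1},{"ax": 0,"ay": 0,"az": 0,"tx": 0.1167,"ty": 0.3787,"tz": 0,"grip": 1},{"ax": 0,"ay": 0,"az": 0,"tx": 0.1167,"ty": 0.3787,"tz": -0.04,"grip": 1},{"ax": 0,"ay": 0,"az": 0,"tx": 0.1167,"ty": 0.3787,"tz": -0.1,"grip": 1},{"ax": 0,"ay": 0,"az": 0,"tx": 0.1167,"ty": 0.3787,"tz": -0.16,"grip": 1},{"ax": 0,"ay": 0,"az": 0,"tx": 0.1167,"ty": 0.3787,"tz": -0.21,"grip": 1},{"ax": 0,"ay": 0,"az": 0,"tx": 0.1167,"ty": 0.3787,"tz": -0.233,"grip": 1},{"ax": 0,"ay": 0,"az": 0,"tx": 0.1167,"ty": 0.3787,"tz": -0.238,"grip": 1},{"ax": 0,"ay": 0,"az": 0,"tx": 0.1167,"ty": 0.3787,"tz": -0.241,"grip": 1},{"ax": 0,"ay": 0,"az": 0,"tx": 0.1167,"ty": 0.3787,"tz": -0.244,"grip": 1},{"ax": 0,"ay": 0,"az": 0,"tx": 0.1167,"ty": 0.3787,"tz": -0.246,"grip": 1},{"ax": 0,"ay": 0,"az": 0,"tx": 0.1167,"ty": 0.3787,"tz": -0.248,"grip": 1},{"ax": 0,"ay": 0,"az": 0,"tx": 0.1167,"ty": 0.3787,"tz": -0.248,"grip": 1}])

```text
t: 38.72
ee_pos: [0.5352, 0.4592, 0.0221]
tcp_rot: [[0.054, -0.0, 0.999], [-0.999, -0.0, 0.054], [0.0, -1.0, -0.0]]
wrist_force: [-0.1, -0.5, -1.9]
opening: 0.0462
```

>>> move_arm(series=[{"ax": 0,"ay": 0,"az": 0,"tx": 0,"ty": 0,"tz": 0,"grip": 0},{"ax": 0,"ay": 0,"az": 0,"tx": 0,"ty": 0,"tz": 0,"grip": 0},{"ax": 0,"ay": 0,"az": 0,"tx": 0,"ty": 0,"tz": 0,"grip": 0},{"ax": 0,"ay": 0,"az": 0,"tx": 0,"ty": 0,"tz": 0.04,"grip": 0},{"ax": 0,"ay": 0,"az": 0,"tx": 0,"ty": 0,"tz": 0.1,"grip": 0},{"ax": 0,"ay": 0,"az": 0,"tx": -0.02,"ty": 0,"tz": 0.16,"grip": 0},{"ax": 0,"ay": 0,"az": 0,"tx": -0.06,"ty": 0,"tz": 0.2,"grip": 0},{"ax": 0,"ay": 0,"az": 0,"tx": -0.1,"ty": 0,"tz": 0.25,"grip": 0},{"ax": 0,"ay": 0,"az": 0,"tx": -0.1,"ty": 0,"tz": 0.25,"grip": 0},{"ax": 0,"ay": 0,"az": 0,"tx": -0.1,"ty": 0,"tz": 0.25,"grip": 0}])

```text
t: 39.98
ee_pos: [0.4353, 0.4593, 0.2724]
tcp_rot: [[0.054, 0.001, 0.999], [-0.999, 0.0, 0.054], [-0.0, -1.0, 0.001]]
wrist_force: [-0.5, -0.1, -1.0]
opening: 0.0867
```

```bash
python3 - <<'E'
from h import *
im=cap('wrist'); save(im,'w6',s=1.2); measure(im,205,150)
im=cap('top'); save(im,'crop1',(100,165,440,285),2.3)
w=cloud(im); m=(abs(w[...,0]-.665)<.03)&(abs(w[...,1]+.158)<.03)&(w[...,2]>.0235)
print('probe',rect(w[m][:,:2]),w[m][:,2].max())
E
```

```text
nest (array([534.6, 458.6]), array([84.2, 84.1], dtype=float32), 9.8) z 0.0174 1747
tall (226, 5) (array([639.2, 514.1]), array([21. , 16.9], dtype=float32), 73.0) zmax 0.0373 sat 10.0 206
tall (456, 49) (array([600.6, 204. ]), array([23. , 12.8], dtype=float32), 86.2) zmax 0.0385 sat 12.0 155
tall (439, 92) (array([541.6, 242. ]), array([192.1,  84.4], dtype=float32), 87.3) zmax 0.0763 sat 10.0 3469
tall (264, 91) (array([534.2, 458.6]), array([47.7, 47.5], dtype=float32), -86.9) zmax 0.0304 sat 6.0 714
tall (148, 158) (array([442.1, 656.8]), array([340.8,  75.8], dtype=float32), 76.2) zmax 0.0788 sat 16.0 1868
probe (array([ 665.9, -157.8]), array([25.6, 25.1], dtype=float32), 7.3) 0.043444470402936766
```

View pics/w6.png

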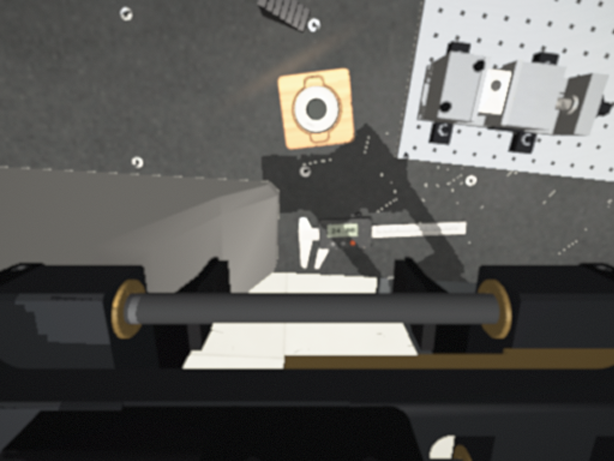

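View pics/crop1.png

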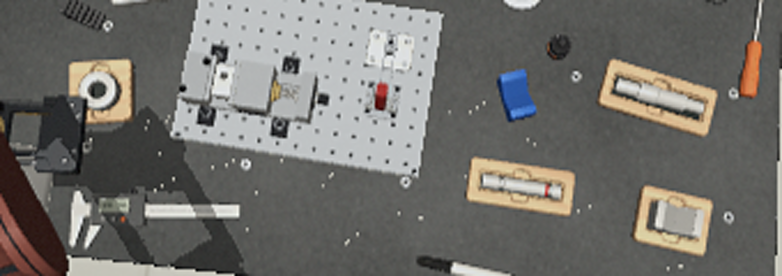

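The ring (516,108 px in the wrist view) sits centred in its round pocket. Its top reads 30.4 mm with the same +1.3 mm bias as before, so it is seated. The top crop shows all four home and the probe unmoved, so I hand in.

```bash
python3 -c "
from plant import env
print(env.job_done())"
```

```text
the job is handed in; nothing more can be done
None
```

All four pieces are in their own nests, and I handed the job in at about 40 s on the robot clock (limit 136 s). I parked the V-block on the granite while the plug gauge went home. I then did the same with the ring gauge while the turned shaft went home.

My last checks, from camera depth, with each piece's distance from its nest's centre:

| Piece | Top height measured | Expected if seated | Distance off centre |
|---|---|---|---|
| Plug gauge | 29.5 mm | 29 mm | about 1 mm |
| V-block | 51.8 mm | 51 mm | about 2 mm |
| Turned shaft | 36.4 mm | 36 mm | about 0.5 mm |
| Ring gauge | 30.4 mm | 29 mm | about 0.5 mm |

The touch probe measured within 1 mm of where it was at the start.

Three readings did not fully agree:
- **Ring grip:** the gripper opening read about 46 mm on the 50 mm ring. The camera showed the ring centred between the pads, and both lifts and placements went normally.
- **Ring height:** the top read 1.4 mm high, about the same as the 1.3 mm excess it showed on its first nest, so I took it as a measuring bias.
- **Shaft angle:** its outline read about 3° off the nest's long axis, though its height and centring were right.

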